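# Seat the test block on its parallels in the twin-vise unit

## Task

The aluminium block in one of the two vises is still standing proud of the steel parallels under it. Take the white nylon bar, tap or press the block down with the bar's end until it is fully home and the parallels are trapped, then stand the bar upright on the blue mat again and let go. Touch the aluminium block only with the nylon bar, leave the brass block in the other vise alone, and do not knock over the two metal bars.

Things in the scene. Friction and masses are not known exactly. Their poses are not given: they have to be found in the camera images.
- bar_center (a point): Centre (half-way up) of the white nylon bar: plain, round, 30 mm in diameter, 120 mm long, 0.1 kg, loose, standing upright on the blue mat, so this point starts 60 mm above the mat. z runs along it. A dark steel bar and a brass bar of the same size stand with it in one row, in any order, some 80 mm between centres.
- block (a joint): How far the aluminium block has gone down in its vise (m): starts at 0 to 0.006, and at 0.014 lies home on its two steel parallels. It only slides straight down. The jaws grip it: a push of about 8 N moves it, it stays where it is left, and the resistance rises sharply once it is home.
- block_top (a point): Centre of the aluminium block's top face, 50 mm (x, jaw to jaw) by 70 mm (y); moves with the block. Block home: 164 mm above the table, 17 mm above the jaws. Its black vise, 90 mm wide, stands on an orange unit; a like vise 140 mm off along y, either side, holds a brass block of the same size, already home.
- mat_top (a point): Centre of the top face of the blue mat, fixed on the table, 140 mm (x) by 280 mm (y), 4 mm thick. The three bars stand in a row along its y axis: one near its middle, one some 80 mm to each side.
Not all that is in view belongs to the job. Of the things like the part that bears bar_center, leave any that is pink or turquoise; of the rest the smaller one is meant.

How it is judged (in metres and radians):
On the way, in this order (a step that is already met when the one before it is completed fails the run):
1. the nylon bar is lifted clear of the mat (z of bar_center in the frame of mat_top above 0.09 m), for 0.1 s.
2. the nylon bar has driven the block home on its parallels (within 2 mm) (value of joint block above 0.012 m), for 0.1 s.
At the end, for the whole second after the job is handed in: The aluminium block is down to within 2 mm of its parallels, and the nylon bar stands upright (within 10 degrees) and still on the blue mat, its centre over the mat (value of joint block above 0.012 m and angle between bar_center's own z axis and vertical below 0.17 rad and x of bar_center in the frame of mat_top between -0.072 and 0.072 m and y of bar_center in the frame of mat_top between -0.142 and 0.142 m and z of bar_center in the frame of mat_top below 0.07 m and linear speed of nylon_bar below 0.03 m/s); the robot touches nothing.
It fails at once if the robot itself touches the aluminium block (contact force between any of the fingers, the arm and block above 1 N).
It fails at once if a metal bar touches the aluminium block (contact force between any of steel_bar, brass_bar and block above 0.5 N).
It fails at once if the brass block in the other vise is struck (contact force between any of the fingers, the arm, nylon_bar, steel_bar, brass_bar and brass_block above 1 N).
It fails at once if the steel or the brass bar is knocked over (angle between any of steel_bar, brass_bar's own z axis and vertical above 0.7 rad).
It also fails if it takes over 48 s, if anything falls off the work surface, if the arm or the gripper's body presses on something with over 40 N, if the wrist force passes 120 N, or if a joint passes its speed limit or range.

## Robot

A 6-joint arm with a two-finger parallel gripper is mounted at the origin on the work surface. World frame = base frame: x ahead of the robot, y to its left, z up, the work surface at z = 0. Lengths are in mm, angles in rad, forces in N, time in s.
With the tool pointing down it reaches from about 350 to 975 mm from the base axis. Payload 17.4 kg.
Tool frame: the origin (TCP) lies at the very end of the fingers, on their centre line; the grasp point (between the pads) lies 19 mm behind it; z points along the fingers, y is the line along which they close (so a half turn about z gives the same grasp; the last joint's range is limited). The gripper opens to 85 mm and grips with 20 to 120 N. Pads are 22 mm wide; open, the fingers measure 114 mm over their backs; the gripper's body (76 mm by 85 mm) begins 54 mm behind the grasp point. The pads swing forward as they close: fully open they stand 13 mm farther back than shut.
Start: joints at [-1.157, 0.116, 1.442, -0, 1.584, -0.038], TCP at [294.687, -607.282, 231.303] pointing down, gripper open.
Joint ranges: [-2.83, 2.83], [-0.83, 2.19], [0.07, 2.5], [-1.14, 4.28], [0.01, 3], [-2.97, 2.97]. Speed limits (rad/s): [1.89, 1.89, 2.22, 3.14, 3.14, 3.14].

## Interface

Orientations are given as a unit quaternion [w, x, y, z].
In Python, from rig import get_obs, camera, hand_in gives the robot as it stands.
- The arm moves only by the tool jog_arm, never from a script. Its argument "series" is a list of rows, each an object with "travel": the shift along the tool's x, y, z in cm, a list of three; "angular": the turn, a rotation vector about the tool's x, y, z in degrees, a list of three. In form: [{"travel": [dx, dy, dz], "angular": [rx, ry, rz]}, ...]. A call has 1 to 10 rows; each row is the pose to reach, as a shift and turn from the pose commanded when the call began, along the tool's axes at that moment; what a row does not reach only later rows make up. A row lasts 1/12 s, in which the tool goes at most 41.7 mm and 7.16 degrees, less where a joint would pass 70% of its speed; a pose out of reach is approached as far as the arm can. A call with a gripper value outside its range is refused whole. "hand" is the finger opening in cm, from 0 to 8.54, set as the call begins (left out, the last holds). The fingers move at their own pace and stop on an object; the grip force is fixed at half the most. Time passes only in rows, so rows that repeat a pose let the fingers close. It gives the time, the measured TCP pose, the force, the opening and the grip force at its end, in the units of the state.
- get_obs(): the state, without advancing time (a new reading comes with each control period).
- camera(name): name is "scene" or "top" or "wrist"; returns a dict with "image" (384x512x3 uint8, red, green, blue), "camera_matrix" (3x3 intrinsics, pixels), "k1" (the pictures are not rectified: a ray, as slopes to the right and down, at radius r is drawn at 1 + k1 r^2 times it, then the intrinsics apply), "rvec" (rotation vector, rad) and "tvec" (3), from world to camera coordinates, as OpenCV has them. Camera axes: x right, y down, z forward; pixel columns grow to the right and rows downward; lengths in mm; the calibration is good to about 2 mm. A picture is of the moment at which its call begins. There is no depth.
- hand_in(): hands the job in; it is judged then, once.
The state is a dict: "time": time; "joint_pos": joint angles; "dq": joint speeds; "joint_efforts": joint torques, N m; "eef_pos": TCP position; "ee_rot": TCP orientation; "wrist_force": force on the tool from outside, world axes, zero at the start; "moment": the same for the moment, N m; "grip_width": finger opening in mm; "gripper_force": force on a finger pad.
Only numpy, scipy, OpenCV 4.12 (cv2) and the standard library are available. Lean on these libraries where they do the work, as an engineer would, in place of code of your own. Each camera call takes 0.05 s, during which the arm holds its last target. There are 200 camera calls.

## Working session

There is one attempt and no reset: what is moved stays moved. The work goes in short steps, Python scripts to look and compute and a tool call to move; the robot and the scene stay as the last step left them, time stands still between calls to the robot, and variables do not carry over. Pictures are saved under pics/ and viewed, at most 10 in all, crops included, and the job is handed in when it is done.

Besides the shell and the picture viewer there is one more tool, called after "Emit:" as name([rows], argument=value, ...), one row to a line, values as JSON. jog_arm: Moves the arm, as the interface text tells. Its arguments: {"type":"object","properties":{"series":{"type":"array","items":{"type":"object","properties":{"travel":{"type":"array","items":{"type":"number"}},"angular":{"type":"array","items":{"type":"number"}}}}},"hand":{"type":"number"}},"required":["series"]}

```bash
mkdir -p pics
cat > h.py <<'E'
import numpy as np, cv2
from rig import get_obs, camera, hand_in
def save(n,f):
    c=camera(n); cv2.imwrite(f'pics/{f}.png',c['image'][:,:,::-1]); np.savez(f'pics/{f}.npz',**{k:v for k,v in c.items()}); return c
def load(f): return dict(np.load(f'pics/{f}.npz'))
def ray(c,u,v):
    K=np.array(c['camera_matrix']);R=cv2.Rodrigues(np.array(c['rvec'],float))[0];t=np.array(c['tvec'],float).ravel()
    p=cv2.undistortPoints(np.array([[[u,v]]],float),K,np.array([float(c['k1']),0,0,0]))[0,0]
    return -R.T@t, R.T@np.array([p[0],p[1],1])
def at(c,u,v,z):
    o,d=ray(c,u,v); return (o+d*(z-o[2])/d[2]).round(1)
def proj(c,P):
    return cv2.projectPoints(np.array(P,float).reshape(-1,1,3),np.array(c['rvec'],float),np.array(c['tvec'],float),np.array(c['camera_matrix']),np.array([float(c['k1']),0,0,0]))[0].reshape(-1,2).round(1)
E
python3 - <<'E'
from h import *
a=save('scene','s0');b=save('top','t0')
im=np.hstack([a['image'],b['image']])[:,:,::-1]
for c in(a,b): print(ray(c,256,192))
cv2.imwrite('pics/t0b.png',cv2.resize(b['image'][:,:,::-1],(800,600),interpolation=3))
cv2.imwrite('pics/s0b.png',cv2.resize(a['image'][:,:,::-1],(800,600),interpolation=3))
print(get_obs())
E
```

```text
(array([1023.0839458 ,  696.81853203,  824.14975474]), array([-0.50607481, -0.58175414, -0.63680942]))
(array([ 385.68353449,   89.69255962, 1007.50017006]), array([ 0.09384341, -0.00652874, -0.99589174]))
{'time': 0.1, 'joint_pos': array([-1.15683110e+00,  1.16423956e-01,  1.44219968e+00, -9.48269772e-07,
        1.58399712e+00, -3.78093244e-02]), 'dq': array([-0.00163671, -0.00027037, -0.00261869,  0.00197601,  0.00129474,
       -0.00026837]), 'joint_efforts': array([ 2.66170740e-03, -7.33665204e+01, -6.33788538e+01,  2.10614962e-04,
        5.32561855e-03, -2.25882353e-06]), 'eef_pos': array([ 294.5967712 , -607.12923898,  230.64472336]), 'ee_rot': array([-5.04900537e-04,  9.74595639e-01,  2.23971151e-01, -9.65790304e-05]), 'wrist_force': array([ 0.06298677, -0.3187771 , -0.43778265]), 'moment': array([-0.0212367 , -0.02527988,  0.01348323]), 'gripper_force': 0.0, 'grip_width': 85.77146679883856}
```

View pics/t0b.png

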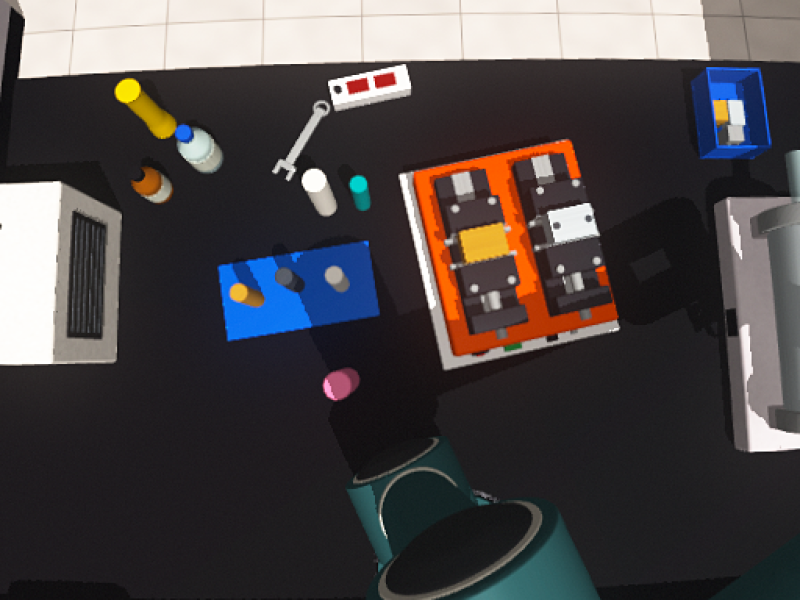

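View pics/s0b.png

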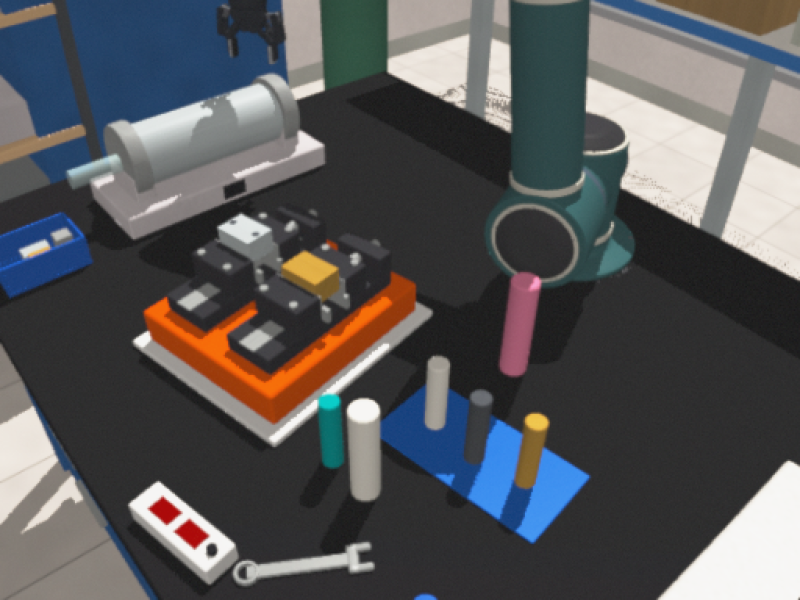

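The top view shows the mat with brass (238,292), steel (284,275) and nylon (335,272). The aluminium block is at (572,222) and the brass block at (484,243). The big white cylinder (315,180) and the pink and turquoise ones are distractors. I'll enlarge crops next.

Run:
```python
from h import *
t=cv2.imread('pics/t0.png');s=cv2.imread('pics/s0.png')
A=cv2.resize(t[145:225,135:245],(800,582),interpolation=2)   # scale 7.27
B=cv2.resize(t[85:220,255:400],(644,600),interpolation=2)
C=cv2.resize(s[120:320,100:380],(800,571),interpolation=2)
B=cv2.resize(t[115:175,290:390],(400,240),interpolation=2) # x4
A=cv2.resize(t[150:215,140:240],(400,260),interpolation=2) # x4
C=cv2.resize(s[120:180,110:210],(400,240),interpolation=2)
D=cv2.resize(s[220:285,240:340],(400,260),interpolation=2)
cv2.imwrite('pics/crop.png',np.vstack([np.hstack([B,C]),np.hstack([A,D])]))
```

```text
(no output)
```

View pics/crop.png

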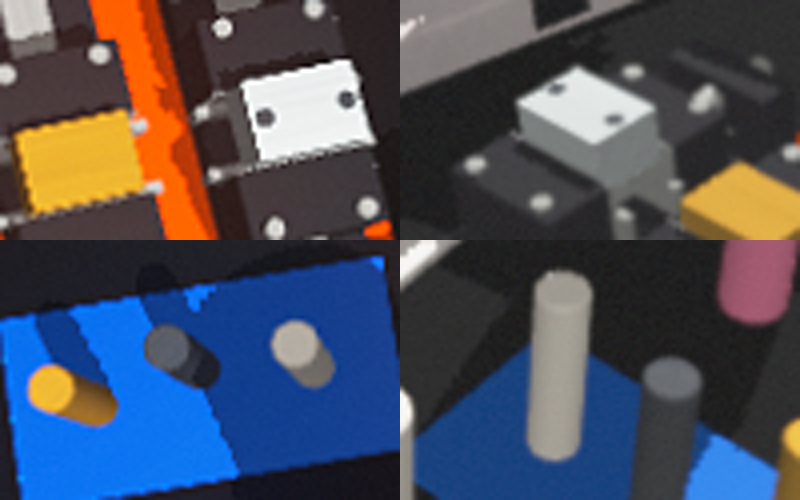

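The crop shows the aluminium block top face in both views, with its four corners readable. The nylon bar's top centre is at about (295,342) in the top crop and (563,292) in the scene crop.

Run:
```python
from h import *
t=load('t0');s=load('s0')
f=lambda u,v:(140+u/4-.4,150+(v-240)/4-.4)
for n,(u,v) in dict(nyl=(295,342),steel=(167,347),brass=(50,388)).items(): print(n,at(t,*f(u,v),124))
print('nyl scene',at(s,240+163/4-.4,220+52/4-.4,124))
for z in(172,178):
  T=np.array([at(t,290+u/4-.4,115+v/4-.4,z) for u,v in[(242,88),(350,60),(375,140),(262,162)]])
  S=np.array([at(s,110+u/4-.4,120+v/4-.4,z) for u,v in[(116,102),(178,67),(256,108),(196,145)]])
  for P in(T,S): print(z,P[:,:2].tolist(),P.mean(0),np.linalg.norm(np.diff(np.vstack([P,P[:1]]),axis=0),axis=1).round(1))
mat=[at(t,*f(u,v),4) for u,v in[(382,257),(2,320)]]; print(mat)
print(at(t,219/1.5625,264/1.5625,4),at(t,369/1.5625,241/1.5625,4),at(t,379/1.5625,315/1.5625,4),at(t,229/1.5625,341/1.5625,4))
```

```text
nyl [514.4 189.8 124. ]
steel [513.5 270.4 124. ]
brass [489.6 344.5 124. ]
nyl scene [513.6 190.6 124. ]
172 [[592.9, -147.7], [609.1, -215.8], [559.0, -227.5], [547.0, -157.0]] [ 577. -187.  172.] [70.  51.4 71.5 46.8]
172 [[608.8, -217.0], [559.4, -226.3], [546.6, -156.6], [595.0, -146.6]] [ 577.45  -186.625  172.   ] [50.3 70.9 49.4 71.7]
178 [[591.4, -146.0], [607.5, -213.6], [557.7, -225.3], [545.8, -155.2]] [ 575.6   -185.025  178.   ] [69.5 51.2 71.1 46.5]
178 [[612.6, -208.6], [563.7, -217.8], [551.0, -148.7], [598.9, -138.8]] [ 581.55  -178.475  178.   ] [49.8 70.3 48.9 71.1]
[array([591.9, 140.1,   4. ]), array([553.8, 414.4,   4. ])]
[555.6 414.2   4. ] [590.7 137.1   4. ] [454.  121.8   4. ] [414.1 394.5   4. ]
```

```bash
cat >> h.py <<'E'
from scipy.spatial.transform import Rotation as Ro
def go(x,y,z,a):
    "print jog travel (cm) / angular (deg) to reach TCP xyz, pointing down, tool y at world angle a deg"
    o=get_obs();q=o['ee_rot'];R=Ro.from_quat([q[1],q[2],q[3],q[0]])
    d=R.inv().apply(np.array([x,y,z])-o['eef_pos'])/10
    ca,sa=np.cos(np.radians(a)),np.sin(np.radians(a))
    T=Ro.from_matrix(np.array([[-sa,ca,0],[ca,sa,0],[0,0,-1]]).T if 0 else np.column_stack([[-sa,ca,0],[ca,sa,0],[0,0,-1]]))
    print(o['time'],o['eef_pos'].round(1),d.round(2),np.degrees((R.inv()*T).as_rotvec()).round(2))
E
python3 -c "
from h import *
go(420,-200,300,-30);go(514,190,250,8)"
```

```text
0.1 [ 294.6 -607.1  230.6] [ 29.06 -31.16  -6.9 ] [-6.000e-02 -2.000e-02 -3.412e+01]
0.1 [ 294.6 -607.1  230.6] [ 54.54 -62.14  -1.87] [-5.000e-02 -4.000e-02 -7.212e+01]
```

Emit:
jog_arm([
  {"travel": [2.9, -3.1, -1.5], "angular": [0, 0, -3.5]},
  {"travel": [5.8, -6.2, -3], "angular": [0, 0, -7]},
  {"travel": [8.7, -9.3, -4.5], "angular": [0, 0, -11]},
  {"travel": [11.6, -12.4, -6], "angular": [0, 0, -14]},
  {"travel": [14.5, -15.6, -7], "angular": [0, 0, -18]},
  {"travel": [17.4, -18.7, -7], "angular": [0, 0, -21]},
  {"travel": [20.3, -21.8, -7], "angular": [0, 0, -24]},
  {"travel": [23.2, -24.9, -7], "angular": [0, 0, -28]},
  {"travel": [26.1, -28, -7], "angular": [0, 0, -31]},
  {"travel": [29, -31.1, -7], "angular": [0, 0, -34]},
], hand=8.5)

```text
time: 0.93
eef_pos: [413.9, -217.6, 301.2]
ee_rot: [0.0, 0.866, 0.5, 0.0]
wrist_force: [1.5, -0.1, 0.0]
grip_width: 85.0
gripper_force: 0.0
```

```bash
python3 -c "
from h import *
go(514,190,240,8)"
```

```text
0.9333 [ 413.9 -217.6  301.2] [ 40.3  -11.7    6.12] [ 1.000e-02 -0.000e+00 -3.798e+01]
```

Emit:
jog_arm([
  {"travel": [3.9, -1.1, 0], "angular": [0, 0, -4]},
  {"travel": [7.8, -2.2, 0], "angular": [0, 0, -8]},
  {"travel": [11.7, -3.4, 0], "angular": [0, 0, -12]},
  {"travel": [15.6, -4.5, 0], "angular": [0, 0, -16]},
  {"travel": [19.5, -5.6, 1], "angular": [0, 0, -20]},
  {"travel": [23.4, -6.7, 2], "angular": [0, 0, -24]},
  {"travel": [27.3, -7.8, 3], "angular": [0, 0, -28]},
  {"travel": [31.2, -9, 4], "angular": [0, 0, -32]},
  {"travel": [35, -10.1, 5], "angular": [0, 0, -36]},
  {"travel": [38.6, -11.2, 6], "angular": [0, 0, -38]},
])

```text
time: 1.77
eef_pos: [510.7, 173.0, 240.6]
ee_rot: [-0.0, 0.655, 0.756, -0.0]
wrist_force: [0.9, -1.2, 0.7]
grip_width: 85.1
gripper_force: 0.0
```

Emit:
jog_arm([
  {"travel": [0, 0, 0]},
  {"travel": [0, 0, 0]},
  {"travel": [0, 0, 0]},
])

```text
validation failed for argument at $.se...
```

Run:
```python
from h import *
c=save('wrist','w0')
go(514,190,71,8)
P=[[514,190,124]]+[[514+15*np.cos(a),190+15*np.sin(a),124] for a in (0,1.57,3.14,4.71)]
print(proj(c,P))
cv2.imwrite('pics/w0b.png',cv2.resize(c['image'][:,:,::-1],(800,600),interpolation=2))
```

```text
1.8167 [510.9 177.3 237.8] [ 1.18  0.54 16.68] [-0.16 -0.09  0.33]
[[260.2 172.4]
 [276.  174.6]
 [262.6 156.7]
 [244.4 170.2]
 [257.9 187.6]]
```

View pics/w0b.png

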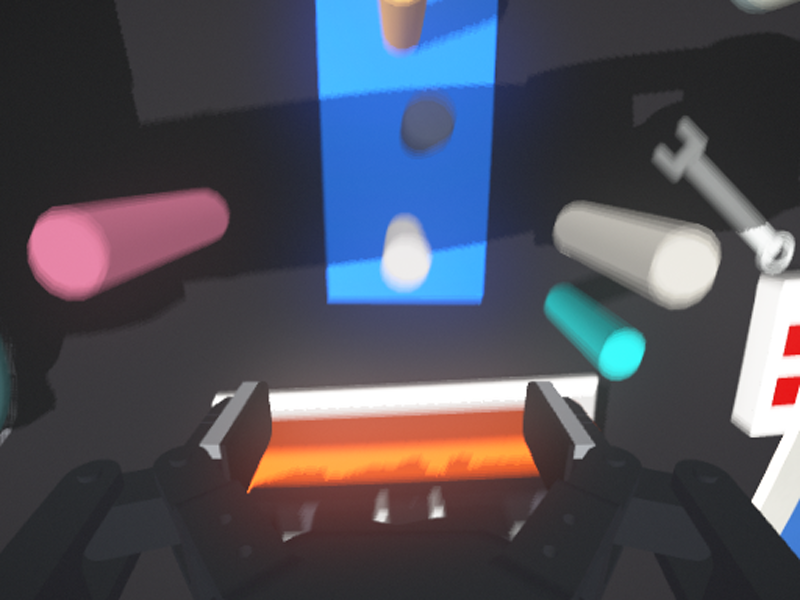

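The wrist view, blurred by motion, shows the nylon bar's top at (407,262), within about 4 px of the prediction. Both sides are clear. I'll settle and descend.

Emit:
jog_arm([
  {"travel": [0, 0, 0], "angular": [0, 0, 0]},
  {"travel": [0, 0, 2], "angular": [0, 0, 0]},
  {"travel": [0, 0, 5], "angular": [0, 0, 0]},
  {"travel": [0, 0, 8], "angular": [0, 0, 0]},
  {"travel": [0, 0, 8], "angular": [0, 0, 0]},
  {"travel": [0, 0, 8], "angular": [0, 0, 0]},
  {"travel": [0, 0, 8], "angular": [0, 0, 0]},
])

```text
time: 2.4
eef_pos: [511.4, 170.2, 163.4]
ee_rot: [0.001, 0.657, 0.754, 0.001]
wrist_force: [0.8, 0.0, 1.1]
grip_width: 84.8
gripper_force: 0.0
```

Run:
```python
from h import *
go(514,190,71,8)
```

```text
2.4 [511.4 170.2 163.4] [1.92 0.51 9.24] [ 0.1  -0.01 -0.16]
```

Emit:
jog_arm([
  {"travel": [1.0, 0.2, 0], "angular": [0, 0, 0]},
  {"travel": [1.9, 0.5, 0], "angular": [0, 0, 0]},
  {"travel": [1.9, 0.5, 0], "angular": [0, 0, 0]},
  {"travel": [1.9, 0.5, 0], "angular": [0, 0, 0]},
  {"travel": [1.9, 0.5, 0], "angular": [0, 0, 0]},
])

```text
time: 2.82
eef_pos: [513.2, 190.3, 161.6]
ee_rot: [0.0, 0.657, 0.754, 0.0]
wrist_force: [0.6, 0.8, -0.1]
grip_width: 85.0
gripper_force: 0.0
```

Run:
```python
from h import *
c=save('wrist','w1')
go(514,190,71,8)
print(proj(c,[[514,190,124]]))
cv2.imwrite('pics/w1b.png',c['image'][:,:,::-1])
```

```text
2.8667 [513.2 190.2 161.5] [-0.03  0.08  9.05] [ 0.    0.   -0.09]
[[255.5 222.2]]
```

View pics/w1b.png

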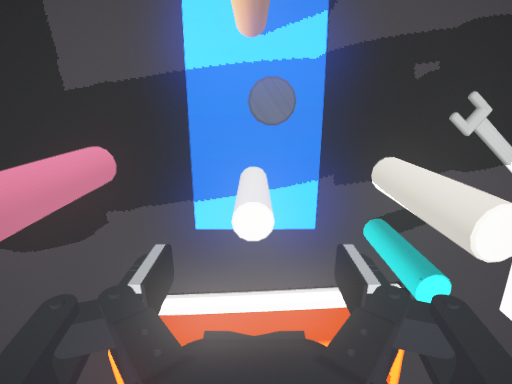

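The bar's top is at (253,221) against a predicted (255.5,222), so the position is confirmed. I'll descend and grip.

Emit:
jog_arm([
  {"travel": [0, 0, 2], "angular": [0, 0, 0]},
  {"travel": [0, 0, 4.5], "angular": [0, 0, 0]},
  {"travel": [0, 0, 7], "angular": [0, 0, 0]},
  {"travel": [0, 0, 8.5], "angular": [0, 0, 0]},
  {"travel": [0, 0, 9], "angular": [0, 0, 0]},
  {"travel": [0, 0, 9], "angular": [0, 0, 0]},
  {"travel": [0, 0, 9], "angular": [0, 0, 0]},
  {"travel": [0, 0, 9], "angular": [0, 0, 0]},
])

```text
time: 3.53
eef_pos: [513.8, 190.2, 72.8]
ee_rot: [0.0, 0.657, 0.754, 0.001]
wrist_force: [-0.2, 1.0, -0.3]
grip_width: 84.8
gripper_force: 0.0
```

Emit:
jog_arm([
  {"travel": [0, 0, 0], "angular": [0, 0, 0]},
  {"travel": [0, 0, 0], "angular": [0, 0, 0]},
  {"travel": [0, 0, 0], "angular": [0, 0, 0]},
  {"travel": [0, 0, 0], "angular": [0, 0, 0]},
  {"travel": [0, 0, 0], "angular": [0, 0, 0]},
  {"travel": [0, 0, 0], "angular": [0, 0, 0]},
  {"travel": [0, 0, 0], "angular": [0, 0, 0]},
  {"travel": [0, 0, 0], "angular": [0, 0, 0]},
  {"travel": [0, 0, 0], "angular": [0, 0, 0]},
  {"travel": [0, 0, 0], "angular": [0, 0, 0]},
], hand=2.0)

```text
time: 4.37
eef_pos: [513.2, 190.1, 71.7]
ee_rot: [0.0, 0.657, 0.754, 0.0]
wrist_force: [-1.8, -0.4, 5.3]
grip_width: 28.4
gripper_force: 59.2
```

Emit:
jog_arm([
  {"travel": [0, 0, -1], "angular": [0, 0, 0]},
  {"travel": [0, 0, -3], "angular": [0, 0, 0]},
  {"travel": [0, 0, -6], "angular": [0, 0, 0]},
  {"travel": [0, 0, -9], "angular": [0, 0, 0]},
  {"travel": [0, 0, -12], "angular": [0, 0, 0]},
  {"travel": [0, 0, -15], "angular": [0, 0, 0]},
  {"travel": [0, 0, -18], "angular": [0, 0, 0]},
  {"travel": [0, 0, -20.5], "angular": [0, 0, 0]},
  {"travel": [0, 0, -21.5], "angular": [0, 0, 0]},
  {"travel": [0, 0, -21.5], "angular": [0, 0, 0]},
])

```text
time: 5.2
eef_pos: [513.6, 190.2, 288.9]
ee_rot: [0.001, 0.657, 0.754, 0.002]
wrist_force: [0.1, -0.8, -1.1]
grip_width: 28.5
gripper_force: 59.3
```

Run:
```python
from h import *
go(577,-186,293,8);print(get_obs()['grip_width'])
```

```text
5.2 [513.6 190.2 288.9] [-38.14   1.12  -0.43] [ 0.2  -0.03 -0.11]
28.462041021247824
```

Emit:
jog_arm([
  {"travel": [-1.5, 0, 0], "angular": [0, 0, 0]},
  {"travel": [-4, 0.1, 0], "angular": [0, 0, 0]},
  {"travel": [-7, 0.2, 0], "angular": [0, 0, 0]},
  {"travel": [-10.5, 0.3, 0], "angular": [0, 0, 0]},
  {"travel": [-14, 0.4, 0], "angular": [0, 0, 0]},
  {"travel": [-17.5, 0.5, 0], "angular": [0, 0, 0]},
  {"travel": [-21, 0.6, 0], "angular": [0, 0, 0]},
  {"travel": [-24.5, 0.7, 0], "angular": [0, 0, 0]},
  {"travel": [-28, 0.8, 0], "angular": [0, 0, 0]},
  {"travel": [-31, 0.9, 0], "angular": [0, 0, 0]},
])

```text
time: 6.03
eef_pos: [564.2, -117.9, 283.9]
ee_rot: [-0.001, 0.657, 0.754, -0.001]
wrist_force: [-0.4, 0.8, -1.6]
grip_width: 28.7
gripper_force: 59.3
```

Emit:
jog_arm([
  {"travel": [-2.5, 0.1, 0], "angular": [0, 0, 0]},
  {"travel": [-4.5, 0.1, 0], "angular": [0, 0, 0]},
  {"travel": [-6, 0.2, 0], "angular": [0, 0, 0]},
  {"travel": [-7, 0.2, 0], "angular": [0, 0, 0]},
  {"travel": [-7.1, 0.2, 0], "angular": [0, 0, 0]},
  {"travel": [-7.1, 0.2, 0], "angular": [0, 0, 0]},
  {"travel": [-7.1, 0.2, 0], "angular": [0, 0, 0]},
  {"travel": [-7.1, 0.2, 0], "angular": [0, 0, 0]},
])

```text
time: 6.7
eef_pos: [576.3, -184.8, 286.4]
ee_rot: [0.0, 0.656, 0.754, 0.0]
wrist_force: [-0.4, 0.5, -2.0]
grip_width: 28.8
gripper_force: 59.3
```

Run:
```python
from h import *
go(577,-186,245,8);print(get_obs()['grip_width'])
c=save('scene','s1')
cv2.imwrite('pics/s1b.png',cv2.resize(c['image'][20:220,60:320,::-1],(780,600),interpolation=2))
```

```text
6.7 [ 576.3 -184.8  286.4] [-0.12  0.05  4.14] [ 0.01 -0.   -0.06]
28.808785377280728
```

View pics/s1b.png

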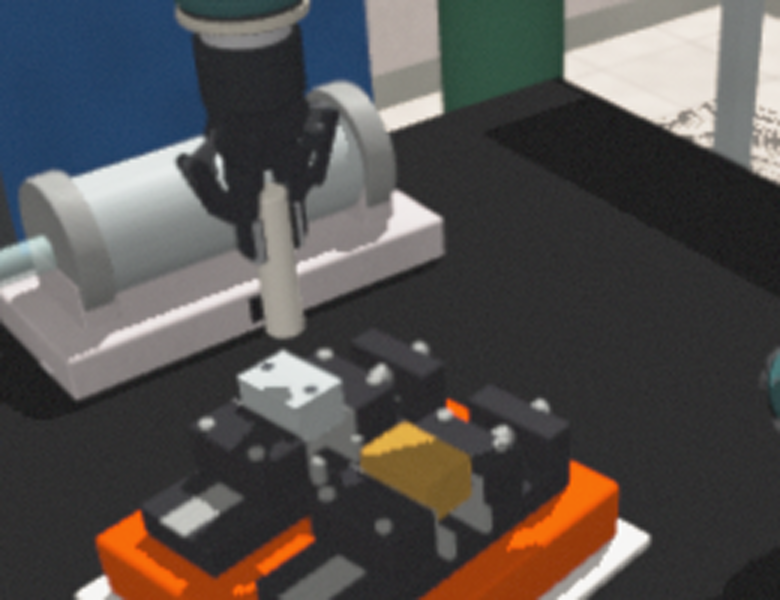

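The scene view shows the bar hanging vertical over the aluminium block (block at 290,385; bar end at 285,330). Next I press down gradually.

Emit:
jog_arm([
  {"travel": [-0.1, 0, 1], "angular": [0, 0, 0]},
  {"travel": [-0.1, 0, 2.2], "angular": [0, 0, 0]},
  {"travel": [-0.1, 0, 3.2], "angular": [0, 0, 0]},
  {"travel": [-0.1, 0, 3.8], "angular": [0, 0, 0]},
  {"travel": [-0.1, 0, 4], "angular": [0, 0, 0]},
  {"travel": [-0.1, 0, 4.1], "angular": [0, 0, 0]},
  {"travel": [-0.1, 0, 4.2], "angular": [0, 0, 0]},
  {"travel": [-0.1, 0, 4.3], "angular": [0, 0, 0]},
])

```text
time: 7.42
eef_pos: [576.6, -186.9, 243.7]
ee_rot: [0.0, 0.657, 0.754, 0.0]
wrist_force: [-0.5, -0.8, -1.0]
grip_width: 28.9
gripper_force: 59.2
```

Emit:
jog_arm([
  {"travel": [0, 0, 0.1], "angular": [0, 0, 0]},
  {"travel": [0, 0, 0.2], "angular": [0, 0, 0]},
  {"travel": [0, 0, 0.3], "angular": [0, 0, 0]},
  {"travel": [0, 0, 0.4], "angular": [0, 0, 0]},
  {"travel": [0, 0, 0.5], "angular": [0, 0, 0]},
  {"travel": [0, 0, 0.5], "angular": [0, 0, 0]},
])

```text
time: 7.92
eef_pos: [576.5, -186.9, 238.9]
ee_rot: [0.0, 0.657, 0.754, 0.0]
wrist_force: [-1.0, 1.1, 2.8]
grip_width: 29.3
gripper_force: 59.9
```

Emit:
jog_arm([
  {"travel": [0, 0, 0.1], "angular": [0, 0, 0]},
  {"travel": [0, 0, 0.2], "angular": [0, 0, 0]},
  {"travel": [0, 0, 0.3], "angular": [0, 0, 0]},
  {"travel": [0, 0, 0.3], "angular": [0, 0, 0]},
  {"travel": [0, 0, 0.3], "angular": [0, 0, 0]},
])

```text
time: 8.33
eef_pos: [576.6, -186.9, 236.0]
ee_rot: [0.0, 0.657, 0.754, 0.0]
wrist_force: [-1.0, 0.3, 5.8]
grip_width: 28.3
gripper_force: 59.9
```

Emit:
jog_arm([
  {"travel": [0, 0, 0.1], "angular": [0, 0, 0]},
  {"travel": [0, 0, 0.2], "angular": [0, 0, 0]},
  {"travel": [0, 0, 0.3], "angular": [0, 0, 0]},
  {"travel": [0, 0, 0.3], "angular": [0, 0, 0]},
  {"travel": [0, 0, 0.3], "angular": [0, 0, 0]},
])

```text
time: 8.75
eef_pos: [576.6, -186.9, 232.8]
ee_rot: [0.0, 0.657, 0.754, 0.0]
wrist_force: [-1.8, -0.3, 5.5]
grip_width: 28.9
gripper_force: 59.9
```

Emit:
jog_arm([
  {"travel": [0, 0, 0.1], "angular": [0, 0, 0]},
  {"travel": [0, 0, 0.2], "angular": [0, 0, 0]},
  {"travel": [0, 0, 0.2], "angular": [0, 0, 0]},
  {"travel": [0, 0, 0.2], "angular": [0, 0, 0]},
])

```text
time: 9.08
eef_pos: [576.6, -186.9, 231.6]
ee_rot: [0.001, 0.657, 0.754, 0.0]
wrist_force: [-3.1, -0.0, 11.9]
grip_width: 28.9
gripper_force: 60.6
```

Emit:
jog_arm([
  {"travel": [0, 0, 0.1], "angular": [0, 0, 0]},
  {"travel": [0, 0, 0.1], "angular": [0, 0, 0]},
  {"travel": [0, 0, 0.1], "angular": [0, 0, 0]},
])

```text
time: 9.33
eef_pos: [576.7, -187.0, 231.6]
ee_rot: [0.001, 0.657, 0.754, 0.0]
wrist_force: [-5.2, 0.6, 18.4]
grip_width: 28.8
gripper_force: 61.4
```

Emit:
jog_arm([
  {"travel": [0, 0, 0.1], "angular": [0, 0, 0]},
  {"travel": [0, 0, 0.1], "angular": [0, 0, 0]},
  {"travel": [0, 0, 0.1], "angular": [0, 0, 0]},
])

```text
time: 9.58
eef_pos: [576.8, -187.1, 231.5]
ee_rot: [0.002, 0.657, 0.754, 0.0]
wrist_force: [-7.3, 2.2, 25.1]
grip_width: 28.8
gripper_force: 62.2
```

The force rises with no further travel, at exactly the predicted home height, so the block is seated. I'll lift and go back.

Emit:
jog_arm([
  {"travel": [0, 0, -0.5], "angular": [0, 0, 0]},
  {"travel": [0, 0, -1.5], "angular": [0, 0, 0]},
  {"travel": [0, 0, -3], "angular": [0, 0, 0]},
  {"travel": [0, 0, -5], "angular": [0, 0, 0]},
  {"travel": [0, 0, -6], "angular": [0, 0, 0]},
  {"travel": [0, 0, -6], "angular": [0, 0, 0]},
  {"travel": [0, 0, -6], "angular": [0, 0, 0]},
])

```text
time: 10.17
eef_pos: [576.7, -186.9, 288.6]
ee_rot: [0.0, 0.657, 0.754, 0.0]
wrist_force: [-0.1, -0.6, -1.5]
grip_width: 28.8
gripper_force: 59.4
```

Run:
```python
from h import *
go(513.5,190,290,8);print(get_obs()['grip_width'])
c=save('scene','s2')
cv2.imwrite('pics/s2b.png',cv2.resize(c['image'][20:220,60:320,::-1],(780,600),interpolation=2))
```

```text
10.1667 [ 576.7 -186.9  288.6] [38.2  -1.08 -0.16] [ 0.04  0.02 -0.11]
28.783957662814913
```

View pics/s2b.png

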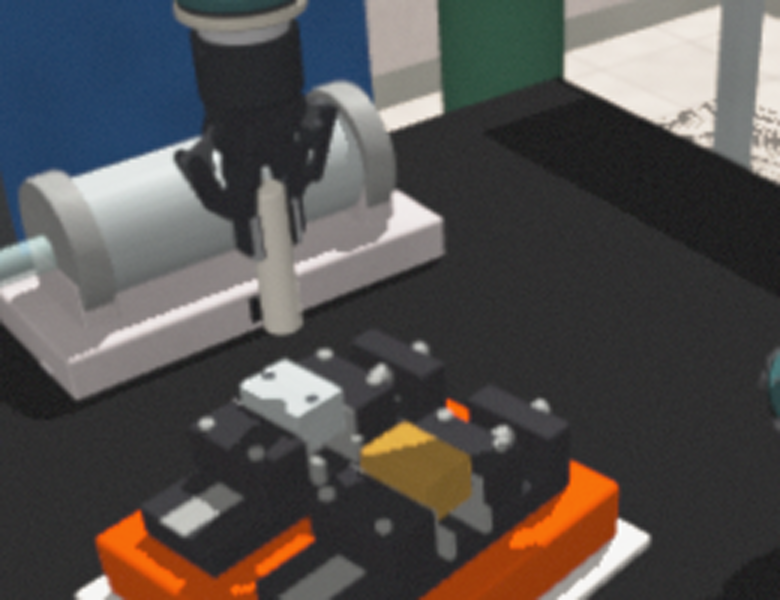

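The block has sunk visibly (top far corner from y≈351 to 360 in the crop), the brass block is untouched and the bar is still vertical.

Emit:
jog_arm([
  {"travel": [1.5, 0, 0], "angular": [0, 0, 0]},
  {"travel": [4, -0.1, 0], "angular": [0, 0, 0]},
  {"travel": [7, -0.2, 0], "angular": [0, 0, 0]},
  {"travel": [10.5, -0.3, 0], "angular": [0, 0, 0]},
  {"travel": [14, -0.4, 0], "angular": [0, 0, 0]},
  {"travel": [17.5, -0.5, 0], "angular": [0, 0, 0]},
  {"travel": [21, -0.6, 0], "angular": [0, 0, 0]},
  {"travel": [24.5, -0.7, 0], "angular": [0, 0, 0]},
  {"travel": [28, -0.8, 0], "angular": [0, 0, 0]},
  {"travel": [31, -0.9, 0], "angular": [0, 0, 0]},
])

```text
time: 11.05
eef_pos: [523.7, 121.5, 287.3]
ee_rot: [-0.0, 0.657, 0.754, -0.0]
wrist_force: [0.2, -0.7, -0.9]
grip_width: 28.5
gripper_force: 59.4
```

Emit:
jog_arm([
  {"travel": [2.5, -0.1, 0], "angular": [0, 0, 0]},
  {"travel": [4.5, -0.1, 0], "angular": [0, 0, 0]},
  {"travel": [6, -0.2, 0], "angular": [0, 0, 0]},
  {"travel": [7, -0.2, 0], "angular": [0, 0, 0]},
  {"travel": [7.2, -0.2, 0], "angular": [0, 0, 0]},
  {"travel": [7.2, -0.2, 0], "angular": [0, 0, 0]},
  {"travel": [7.2, -0.2, 0], "angular": [0, 0, 0]},
  {"travel": [7.2, -0.2, 0], "angular": [0, 0, 0]},
])

```text
time: 11.72
eef_pos: [513.3, 189.3, 288.2]
ee_rot: [0.0, 0.657, 0.754, -0.0]
wrist_force: [-1.3, 0.4, -0.7]
grip_width: 28.6
gripper_force: 59.4
```

Run:
```python
from h import *
go(513.5,190,72,8)
c=load('s2');print(proj(c,[[559,-226,z] for z in(172,168,166,164)]))
```

```text
11.7167 [513.3 189.3 288.2] [ 0.07  0.03 21.62] [-0.01  0.01 -0.16]
[[154.3 136.3]
 [154.5 137.7]
 [154.6 138.4]
 [154.7 139. ]]
```

Emit:
jog_arm([
  {"travel": [0, 0, 1.5], "angular": [0, 0, 0]},
  {"travel": [0, 0, 4], "angular": [0, 0, 0]},
  {"travel": [0, 0, 7], "angular": [0, 0, 0]},
  {"travel": [0, 0, 10], "angular": [0, 0, 0]},
  {"travel": [0, 0, 13], "angular": [0, 0, 0]},
  {"travel": [0, 0, 16], "angular": [0, 0, 0]},
  {"travel": [0, 0, 18.5], "angular": [0, 0, 0]},
  {"travel": [0, 0, 20], "angular": [0, 0, 0]},
  {"travel": [0, 0, 20.5], "angular": [0, 0, 0]},
  {"travel": [0, 0, 20.8], "angular": [0, 0, 0]},
])

```text
time: 12.55
eef_pos: [512.7, 189.5, 78.9]
ee_rot: [-0.0, 0.657, 0.754, -0.001]
wrist_force: [0.7, -0.6, -0.3]
grip_width: 28.8
gripper_force: 59.4
```

Emit:
jog_arm([
  {"travel": [0, 0, 0.2], "angular": [0, 0, 0]},
  {"travel": [0, 0, 0.4], "angular": [0, 0, 0]},
  {"travel": [0, 0, 0.6], "angular": [0, 0, 0]},
  {"travel": [0, 0, 0.7], "angular": [0, 0, 0]},
  {"travel": [0, 0, 0.7], "angular": [0, 0, 0]},
  {"travel": [0, 0, 0.7], "angular": [0, 0, 0]},
])

```text
time: 13.05
eef_pos: [513.3, 190.1, 73.6]
ee_rot: [0.0, 0.657, 0.754, 0.0]
wrist_force: [0.8, 0.3, -1.1]
grip_width: 28.4
gripper_force: 59.4
```

Emit:
jog_arm([
  {"travel": [0, 0, 0.1], "angular": [0, 0, 0]},
  {"travel": [0, 0, 0.2], "angular": [0, 0, 0]},
  {"travel": [0, 0, 0.2], "angular": [0, 0, 0]},
  {"travel": [0, 0, 0.2], "angular": [0, 0, 0]},
])

```text
time: 13.38
eef_pos: [513.3, 190.1, 71.7]
ee_rot: [0.0, 0.657, 0.754, 0.0]
wrist_force: [-1.4, -0.8, 4.1]
grip_width: 28.8
gripper_force: 59.9
```

The bar is on the mat (5 N contact). I'll open the fingers and let it settle before withdrawing.

Emit:
jog_arm([
  {"travel": [0, 0, 0], "angular": [0, 0, 0]},
  {"travel": [0, 0, 0], "angular": [0, 0, 0]},
  {"travel": [0, 0, 0], "angular": [0, 0, 0]},
  {"travel": [0, 0, 0], "angular": [0, 0, 0]},
  {"travel": [0, 0, 0], "angular": [0, 0, 0]},
  {"travel": [0, 0, 0], "angular": [0, 0, 0]},
  {"travel": [0, 0, 0], "angular": [0, 0, 0]},
  {"travel": [0, 0, 0], "angular": [0, 0, 0]},
  {"travel": [0, 0, 0], "angular": [0, 0, 0]},
  {"travel": [0, 0, 0], "angular": [0, 0, 0]},
], hand=8.5)

```text
time: 14.22
eef_pos: [513.2, 190.1, 71.3]
ee_rot: [-0.0, 0.657, 0.754, 0.0]
wrist_force: [0.3, 0.2, 0.1]
grip_width: 85.2
gripper_force: 0.0
```

Emit:
jog_arm([
  {"travel": [0, 0, -1], "angular": [0, 0, 0]},
  {"travel": [0, 0, -3], "angular": [0, 0, 0]},
  {"travel": [0, 0, -5.5], "angular": [0, 0, 0]},
  {"travel": [0, 0, -8.5], "angular": [0, 0, 0]},
  {"travel": [0, 0, -11.5], "angular": [0, 0, 0]},
  {"travel": [0, 0, -14], "angular": [0, 0, 0]},
  {"travel": [0, 0, -15], "angular": [0, 0, 0]},
  {"travel": [0, 0, -15], "angular": [0, 0, 0]},
  {"travel": [0, 0, -15], "angular": [0, 0, 0]},
  {"travel": [0, 0, -15], "angular": [0, 0, 0]},
])

```text
time: 15.05
eef_pos: [512.7, 189.9, 219.6]
ee_rot: [-0.001, 0.657, 0.754, -0.001]
wrist_force: [0.3, -0.3, 0.3]
grip_width: 85.1
gripper_force: 0.0
```

Run:
```python
from h import *
c=save('scene','s3')
cv2.imwrite('pics/s3b.png',cv2.resize(c['image'][:,:,::-1],(800,600),interpolation=2))
```

```text
(no output)
```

View pics/s3b.png

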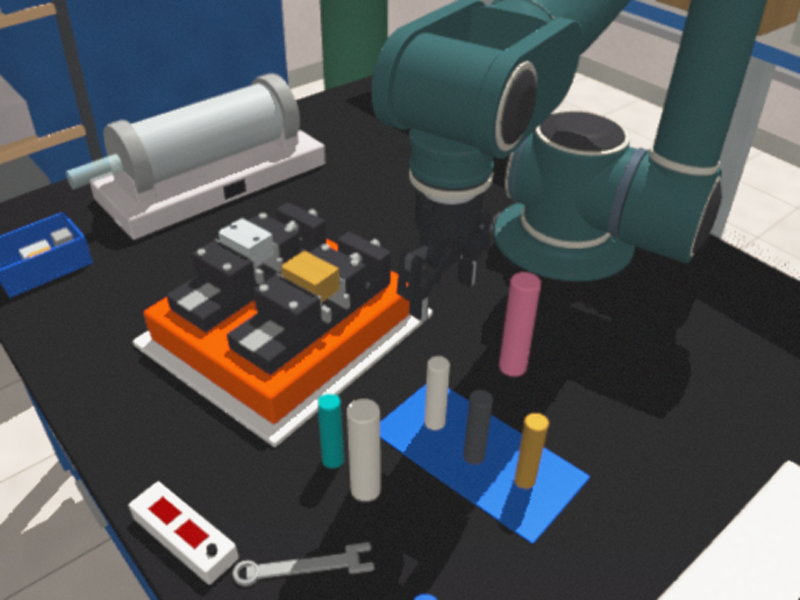

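The nylon bar stands upright on the mat at (436,393), the gripper is clear above it, the metal bars are standing and the block is down.

```bash
python3 -c "
from rig import hand_in
print(hand_in())"
```

```text
the job is handed in; nothing more can be done
None
```

The job is handed in, with no verdict returned: by force and camera the aluminium block is fully home, the nylon bar stands upright and released on the blue mat, and the metal bars and brass block look undisturbed.

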